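# Build up two roller axles

## Task

Build up the two roller axles on the bench. On the tall axle put the large wheel first, then the spacer tube on it, then the black knob on top; on the short axle put the flanged bush, collar up, and then the small wheel on it. Lower each part until it sits flat on what is below it rather than letting it drop down the axle, let go of everything, and leave the spray bottle, tape measure and wrench where they are.

Things in the scene. Friction and masses are not known exactly. Their poses are not given: they have to be found in the camera images.
- tall_axle: Tall axle: a square plywood plate 90 x 90 mm, 12 mm thick, with a bright steel upright 12 mm in diameter that ends 116 mm above the bench (104 mm above the plate); its last 10 mm taper to a 4 mm tip. Origin at the centre of the plate's underside, on the bench and on the axle's line; z is along the axle, x and y along the plate's edges. It is bolted down and does not move.
- short_axle: Short axle: the same 90 x 90 x 12 mm plywood plate and 12 mm steel upright with a 10 mm taper, but ending only 64 mm above the bench (52 mm above the plate). Origin at the centre of the plate's underside, on the bench and on the axle's line; z is along the axle, x and y along the plate's edges. It is bolted down and does not move.
- large_wheel: Large wheel: black rubber tyre on an aluminium hub, 60 mm in diameter, 28 mm high as it lies, with a 20 mm bore right through. About 160 g. Its origin is the centre of its underside, z up; its yaw is of no importance. It starts flat on the bench, bore upright.
- small_wheel: Small wheel: the same make, black tyre on an aluminium hub, 44 mm in diameter, 22 mm high as it lies, with a 20 mm bore right through. About 80 g. Its origin is the centre of its underside, z up; its yaw is of no importance. It starts flat on the bench, bore upright.
- spacer: Aluminium spacer tube, standing on end: 34 mm outside diameter, 60 mm high, 20 mm bore right through. About 100 g. Its origin is the centre of its underside, z up; its yaw is of no importance. It starts flat on the bench, bore upright.
- flange: Flanged steel bush: a disc 56 mm in diameter and 8 mm thick, with a collar 32 mm in diameter standing on it, 22 mm high in all (the collar takes the upper 14 mm), 20 mm bore right through. About 150 g. It starts, and belongs, disc down and collar up. Its origin is the centre of its underside, z up; its yaw is of no importance. It starts flat on the bench, bore upright.
- knob: Black plastic hand knob: a ribbed round cap 36 mm in diameter (39 mm over its ribs, which are only for show) and 30 mm high, closed and plain on top, with a blind 20 mm bore, 20 mm deep, in its underside. It slips on; no turning. About 50 g. Its origin is the centre of its underside, z up; its yaw is of no importance. It starts flat on the bench, bore upright.
- spray_bottle: Bystander: white spray bottle with a yellow band and a red trigger head, 74 mm in diameter, about 206 mm tall, off to one side. Origin at the centre of its underside. Leave alone.
- tape_measure: Bystander: yellow tape measure standing on edge, 68 x 36 mm, 62 mm high, off to one side. Origin at the centre of its underside. Leave alone.
- wrench: Bystander: steel wrench, about 170 mm long, lying flat crosswise beyond the axles (farther from the robot), about 10 mm thick. Origin near the middle of its length, on its underside. Leave alone.
There are look-alikes about, which are no part of the job. What is shaped like the small_wheel but blue or orange is not meant.

How it is judged:
By the outcome, as a careful person would: the job done as asked, in the order asked, and still so for the second after the job is handed in, with the robot touching nothing.
It also fails if it takes over 134 s, if anything falls off the work surface, if the arm or the gripper's body presses on something with over 40 N, if the wrist force passes 120 N, or if a joint passes its speed limit or range.

## Robot

A 7-joint arm with a two-finger parallel gripper is mounted at the origin on the work surface. World frame = base frame: x ahead of the robot, y to its left, z up, the work surface at z = 0. Lengths are in mm, angles in rad, forces in N, time in s.
With the tool pointing down it reaches from about 425 to 925 mm from the base axis. Payload 6.8 kg.
Tool frame: the origin (TCP) lies at the very end of the fingers, on their centre line; the grasp point (between the pads) lies 19 mm behind it; x points along the fingers, y is the direction in which the jaws open and shut, and the axes are right-handed (so a half turn about x gives the same grasp; the last joint's range is limited). The gripper opens to 88 mm and grips with 3 to 60 N. Pads are 20 mm wide; open, the fingers measure 115 mm over their backs; the gripper's body (75 mm by 178 mm) begins 61 mm behind the grasp point.
Start: joints at [1.092, 0.477, 0.022, 1.555, -0.011, 1.109, -0.083], TCP at [244.604, -629.139, 222.664] pointing down, gripper open.
Joint ranges: [-2.96, 2.96], [-0.34, 2.1], [-1.41, 1.46], [0.24, 2.44], [-1.37, 4.51], [0.17, 1.92], [-2.96, 2.96]. Speed limits (rad/s): [2.39, 2.39, 3.14, 3.14, 3.14, 3.14, 3.14].

## Interface

Orientations are given as a rotation vector (axis times angle).
In Python, from bench import r gives the robot as it stands.
- The arm moves only by the tool arm_command, never from a script. Its argument "moves" is a list of rows, each a list of 3 entries, a list of its own where there are three numbers: the finger opening in mm, from 0 to 87.8, then the shift along the tool's x, y, z in mm, then the turn, a rotation vector about the tool's x, y, z in degrees. A call has 1 to 20 rows; each row is the pose to reach, as a shift and turn from the pose commanded when the call began, along the tool's axes at that moment; what a row does not reach only later rows make up. A row lasts 1/12 s, in which the tool goes at most 41.7 mm and 7.16 degrees, less where a joint would pass 70% of its speed; a pose out of reach is approached as far as the arm can. A call with a gripper value outside its range is refused whole. The fingers move at their own pace and stop on an object; the grip force is fixed at half the most. Time passes only in rows, so rows that repeat a pose let the fingers close. It gives the time, the measured TCP pose, the force and the opening at its end, in the units of the state.
- r.get_state(): the state, without advancing time (a new reading comes with each control period).
- r.camera(name): name is "scene" or "top" or "wrist"; returns the picture (384x512x3 uint8, blue, green, red); there is no depth.
- r.camera_model(name): a dict with "fov_y" (degrees; the focal length in pixels is half the picture's height over the tangent of half this angle, whatever the lens; pixels are square), "cx", "cy" (the principal point, pixels), "rvec" (rotation vector, rad) and "tvec" (3), from world to camera coordinates, as OpenCV has them; the wrist camera has in their place "hand_eye" (4x4, takes a point from camera to tool coordinates, whose origin is the TCP and whose axes are the tool frame's). Camera axes: x right, y down, z forward; pixel columns grow to the right and rows downward; lengths in mm; the calibration is good to about 2 mm. The wrist camera is an equidistant fisheye: a pixel r from the principal point sees the ray r / f radians off the axis. A picture is of the moment at which its call begins: read the wrist's pose just before it. camera_model takes no time and is no camera call.
- r.close_job(): hands the job in, once; it reports no verdict.
The state is a dict: "t": time; "joint_positions": joint angles; "joint_velocities": joint speeds; "tau": joint torques, N m; "position": TCP position; "eef_rot": TCP orientation; "ft_force": force on the tool from outside, world axes, zero at the start; "moment": the same for the moment, N m; "width": opening from 0.0 (shut) to 1.0 (fully open).
Only numpy, scipy, OpenCV 4.12 (cv2) and the standard library are available. Lean on these libraries where they do the work, as an engineer would, in place of code of your own. Each camera call takes 0.05 s, during which the arm holds its last target. There are 200 camera calls.

## Working session

There is one attempt and no reset: what is moved stays moved. The work goes in short steps, Python scripts to look and compute and a tool call to move; the robot and the scene stay as the last step left them, time stands still between calls to the robot, and variables do not carry over. Pictures are saved under pics/ and viewed, about 12 in all and at most 16, crops included, and the job is handed in when it is done.

Besides the shell and the picture viewer there is one more tool, called after "Emit:" as name([rows], argument=value, ...), one row to a line, values as JSON. arm_command: Moves the arm, as the interface text tells. Its arguments: {"type":"object","properties":{"moves":{"type":"array","items":{"type":"array"}}},"required":["moves"]}

```bash
ls; mkdir -p pics
cat > h.py <<'E'
import numpy as np, cv2
from bench import r
from scipy.spatial.transform import Rotation as R
def ray(name,u,v,st=None,m=None):
    m=m or r.camera_model(name); f=192/np.tan(np.radians(m["fov_y"])/2)
    d=np.array([(u-m["cx"])/f,(v-m["cy"])/f,1.])
    if name=="wrist":
        st=st or r.get_state(); H=np.array(m["hand_eye"])
        q=np.hypot(d[0],d[1]); d=np.array([*(d[:2]/max(q,1e-9)*np.sin(q)),np.cos(q)])
        Rt=R.from_rotvec(st["eef_rot"]).as_matrix()
        return Rt@H[:3,3]+np.array(st["position"]), Rt@H[:3,:3]@d
    A=R.from_rotvec(np.ravel(m["rvec"])).as_matrix()
    return -A.T@np.ravel(m["tvec"]), A.T@d
def onz(name,u,v,z,st=None):
    o,d=ray(name,u,v,st); return o+d*(z-o[2])/d[2]
def shot(name,fn,crop=None,k=1):
    im=r.camera(name); cv2.imwrite("pics/raw_"+fn,im)
    if crop: im=im[crop[1]:crop[3],crop[0]:crop[2]]
    cv2.imwrite("pics/"+fn,cv2.resize(im,None,fx=k,fy=k,interpolation=cv2.INTER_CUBIC)); return im
E
python3 - <<'E'
from h import *
print(r.get_state())
for n in("scene","top","wrist"): print(n,r.camera_model(n))
shot("top","top.png",k=1.5); shot("scene","scene.png",k=1.5)
E
```

```text
pics
{'t': 0.0, 'joint_positions': array([ 1.09189086,  0.47779064,  0.02234152,  1.55646434, -0.01151005,
        1.10931009, -0.08309015]), 'joint_velocities': array([-0.00259821,  0.00158837, -0.00050741,  0.00161687, -0.00129035,
        0.00017359,  0.00108003]), 'tau': array([ 2.50436178e-04, -5.82855463e+01,  1.53470334e+00, -2.72611248e+01,
       -5.43940568e-02,  1.69223500e-02,  1.41662158e-04]), 'position': array([ 244.35887718, -628.55300501,  221.68267495]), 'eef_rot': array([ 2.01912461,  0.38064994, -2.02008211]), 'ft_force': array([ 1.22283486, -0.02331538, -0.15327313]), 'moment': array([-0.00010606, -0.04617516,  0.04205518]), 'width': 0.9995264646752133}
scene {'fov_y': 50.87445869846323, 'cx': 256.66401645583477, 'cy': 189.52171469709828, 'rvec': array([ 1.98566171,  1.55196342, -0.58977013]), 'tvec': array([-137.02701817, -373.32286804, 1700.22771944])}
top {'fov_y': 46.12473026310992, 'cx': 252.29458265240146, 'cy': 192.73674676952734, 'rvec': array([ 2.16731704, -2.05622526,  0.21368642]), 'tvec': array([ -46.66876329,  544.10994789, 1071.35729651])}
wrist {'fov_y': 65.70646984690485, 'cx': 252.65604172464856, 'cy': 193.5634334834665, 'hand_eye': array([[ 1.75996995e-03, -2.65853151e-01,  9.64011932e-01,
        -1.62814252e+02],
       [ 9.99997935e-01,  1.44730106e-03, -1.42653501e-03,
         6.11428815e-01],
       [-1.01596667e-03,  9.64012452e-01,  2.65855149e-01,
        -7.21799119e+01],
       [ 0.00000000e+00,  0.00000000e+00,  0.00000000e+00,
         1.00000000e+00]])}
```

View pics/top.png

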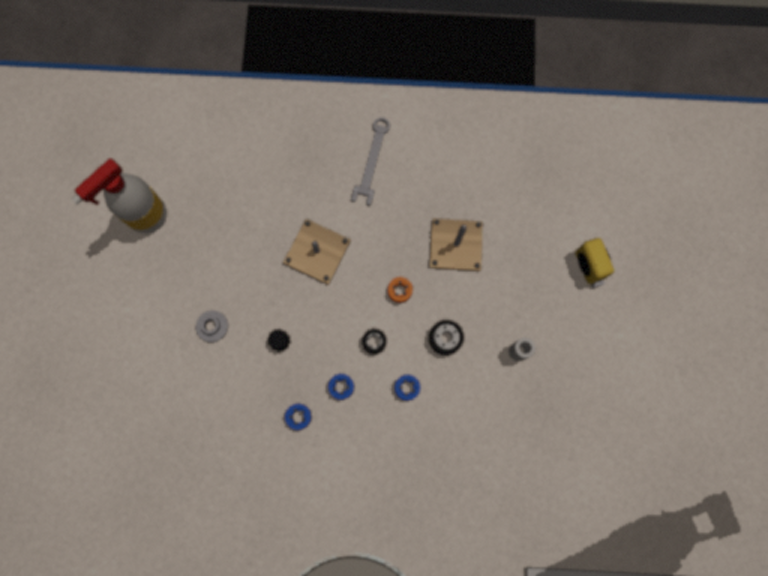

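View pics/scene.png

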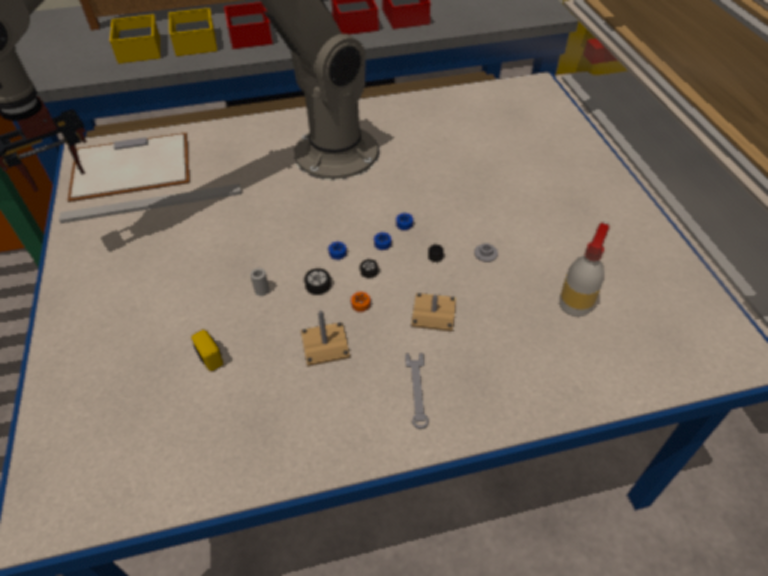

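Candidates, in raw top-view pixels:
- **Small wheel:** black at (249,227), versus orange (267,193) and blue (227,258), (271,258), (198,278). I choose the black one.
- **Large wheel:** (297,225), the bigger black ring.
- **Knob:** (185,227), solid black.
- **Flange:** (141,217).
- **Spacer:** (348,233).
- **Axles:** tall (304,163), with the long upright; short (211,167).

Run:
```python
from h import *
im=cv2.imread("pics/raw_top.png"); bg=cv2.medianBlur(im,91)
diff=np.abs(im.astype(int)-bg).max(2)
hsv=cv2.cvtColor(im,cv2.COLOR_BGR2HSV)
def blob(name,x,y,w,mask,z):
    s=np.zeros_like(mask);s[y-w:y+w,x-w:x+w]=mask[y-w:y+w,x-w:x+w]
    cs,_=cv2.findContours(s,cv2.RETR_EXTERNAL,cv2.CHAIN_APPROX_NONE)
    c=max(cs,key=cv2.contourArea); (u,v),rad=cv2.minEnclosingCircle(c); rr=cv2.minAreaRect(c)
    M=cv2.moments(c); uc,vc=M["m10"]/M["m00"],M["m01"]/M["m00"]
    p=onz("top",uc,vc,z); q=onz("top",uc+rad,vc,z)
    print(name,np.round([uc,vc,u,v,rad],1),"world",p.round(1),"diam",2*np.linalg.norm(p-q).round(1),"reach",np.hypot(*p[:2]).round(),"rect",np.round(np.array(rr[1])*np.linalg.norm(p-q)/rad,0),round(rr[2]))
dark=(cv2.cvtColor(im,cv2.COLOR_BGR2GRAY)<75).astype(np.uint8)*255
d=(diff>22).astype(np.uint8)*255
wood=((hsv[...,1]>85)&(hsv[...,0]<25)).astype(np.uint8)*255
for a in [("large",297,225,16,dark,20),("small",249,227,14,dark,15),("knob",185,227,12,dark,22),
 ("flange",141,217,16,d,8),("spacer",348,233,14,d,40),("tall",304,163,25,wood,10),("short",211,167,28,wood,10)]: blob(*a)
c=np.concatenate([im[140:290,120:260],im[140:290,260:400]],1)
cv2.imwrite("pics/crop.png",cv2.resize(c,None,fx=2.8,fy=2.8,interpolation=cv2.INTER_CUBIC))
```

```text
large [296.5 225.  296.7 225.3  12.1] world [ 475.5 -134.3   20. ] diam 61.6 reach 494.0 rect [56. 59.] 45
small [248.5 227.6 248.4 227.7   8.7] world [463.  -12.7  15. ] diam 44.4 reach 463.0 rect [40. 43.] 45
knob [185.2 226.9 185.1 226.8   7.4] world [455.5 147.6  22. ] diam 37.8 reach 479.0 rect [35. 35.] 90
flange [140.8 217.5 140.9 217.5  11. ] world [475.6 265.9   8. ] diam 56.8 reach 545.0 rect [54. 54.] 90
spacer [340.4 236.7 341.6 236.2   9.5] world [ 449.2 -242.4   40. ] diam 47.6 reach 510.0 rect [34. 42.] 63
tall [303.4 163.1 303.5 164.   21.6] world [ 642.3 -148.1   10. ] diam 114.0 reach 659.0 rect [85. 87.] 90
short [210.8 167.5 211.  167.5  22.3] world [617.2  95.   10. ] diam 117.4 reach 624.0 rect [85. 86.] 27
```

View pics/crop.png

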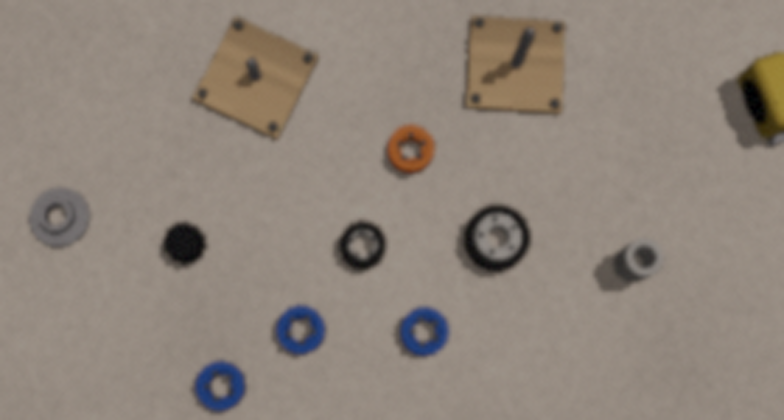

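```bash
cat >> h.py <<'E'
def Rt(down_yaw, tilt=0):
    """jaw axis (tool y) at world angle down_yaw deg from +x, tool x down; then tilt deg about tool y"""
    a=np.radians(down_yaw); y=np.array([np.cos(a),np.sin(a),0]); x=np.array([0,0,-1.]); z=np.cross(x,y)
    return R.from_matrix(np.stack([x,y,z],1))*R.from_euler("y",tilt,degrees=True)
def plan(p,Rg=None,st=None):
    st=st or r.get_state(); R0=R.from_rotvec(st["eef_rot"]); Rg=Rg or R0
    s=R0.inv().apply(np.array(p)-st["position"]); t=np.degrees((R0.inv()*Rg).as_rotvec())
    print("shift",s.round(1),"turn",t.round(1),"rows>=",np.ceil(max(np.linalg.norm(s)/41.7,np.linalg.norm(t)/7.16)))
def say():
    st=r.get_state(); M=R.from_rotvec(st["eef_rot"]).as_matrix()
    print("t",round(st["t"],2),"p",st["position"].round(1),"x",M[:,0].round(2),"y",M[:,1].round(2),"F",st["ft_force"].round(1),"w",round(st["width"]*88,1),"q",st["joint_positions"].round(2)); return st
E
python3 - <<'E'
from h import *
say()
for n,u,v,z in[("spacer",350.4,231,60),("talltip",308.6,151.8,116),("shorttip",210,162.1,64)]: print(n,onz("top",u,v,z).round(1))
A=Rt(90,0)
for y in (90,-90,0,180):
  print(y); plan([560,-60,330],Rt(y))
E
```

```text
t 0.1 p [ 244.4 -628.6  221.8] x [-0.  0. -1.] y [ 0.36 -0.93 -0.  ] F [-0.4  0.6  0.3] w 88.0 q [ 1.09  0.48  0.02  1.56 -0.01  1.11 -0.08]
spacer [ 462.1 -262.9   60. ]
talltip [ 641.1 -148.7  116. ]
shorttip [617.1  92.3  64. ]
90
shift [-107.6 -415.8 -500.2] turn [-1.588e+02 -1.000e-01  0.000e+00] rows>= 23.0
-90
shift [-107.6 -415.8 -500.2] turn [21.2  0.   0.1] rows>= 16.0
0
shift [-107.6 -415.8 -500.2] turn [-68.8  -0.1   0.1] rows>= 16.0
180
shift [-107.6 -415.8 -500.2] turn [1.112e+02 1.000e-01 1.000e-01] rows>= 16.0
```

Emit:
arm_command([
  [87, [-48, -386, -467], [-68.8, 0, 0]],
  [87, [-48, -386, -467], [-68.8, 0, 0]],
  [87, [-48, -386, -467], [-68.8, 0, 0]],
  [87, [-48, -386, -467], [-68.8, 0, 0]],
  [87, [-48, -386, -467], [-68.8, 0, 0]],
  [87, [-48, -386, -467], [-68.8, 0, 0]],
  [87, [-48, -386, -467], [-68.8, 0, 0]],
  [87, [-48, -386, -467], [-68.8, 0, 0]],
  [87, [-48, -386, -467], [-68.8, 0, 0]],
  [87, [-48, -386, -467], [-68.8, 0, 0]],
  [87, [-48, -386, -467], [-68.8, 0, 0]],
  [87, [-48, -386, -467], [-68.8, 0, 0]],
  [87, [-48, -386, -467], [-68.8, 0, 0]],
  [87, [-48, -386, -467], [-68.8, 0, 0]],
  [87, [-48, -386, -467], [-68.8, 0, 0]],
  [87, [-48, -386, -467], [-68.8, 0, 0]],
  [87, [-48, -386, -467], [-68.8, 0, 0]],
  [87, [-48, -386, -467], [-68.8, 0, 0]],
  [87, [-48, -386, -467], [-68.8, 0, 0]],
  [87, [-48, -386, -467], [-68.8, 0, 0]],
])

```text
t: 1.77
position: [539.3, -101.9, 270.4]
eef_rot: [1.21, 1.208, -1.212]
ft_force: [0.1, 0.5, -0.3]
width: 0.99
```

Run:
```python
from h import *
say(); shot("wrist","w1.png",k=1.5)
```

```text
t 1.77 p [ 539.3 -101.9  270.4] x [-0. -0. -1.] y [ 1. -0. -0.] F [ 0.1  0.5 -0.3] w 87.2 q [ 0.48  0.27 -0.49  1.78  0.14  1.13 -0.05]
```

View pics/w1.png

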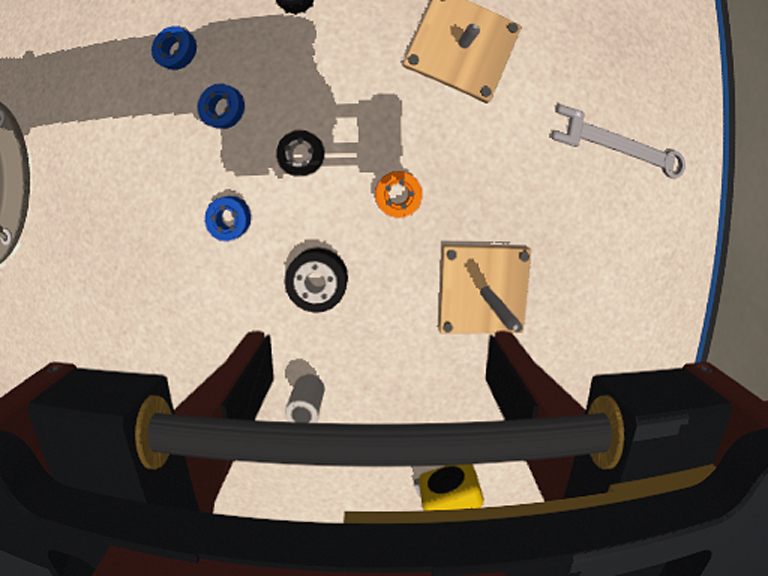

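Wrist view (shown pixels): large wheel (316,279), small black wheel (300,153), spacer top (302,411), tall axle tip (516,328) with plate about (485,287), short axle tip (473,31). It also shows a gripper bar between the fingers.

Run:
```python
from h import *
st=r.get_state(); im=cv2.imread("pics/raw_w1.png")
g=cv2.cvtColor(im,cv2.COLOR_BGR2GRAY); hsv=cv2.cvtColor(im,cv2.COLOR_BGR2HSV)
def cen(m,x,y,w,hull=True):
    s=np.zeros(g.shape,np.uint8); s[max(y-w,0):y+w,x-w:x+w]=m[max(y-w,0):y+w,x-w:x+w]*255
    c=max(cv2.findContours(s,0,1)[0],key=cv2.contourArea); c=cv2.convexHull(c)
    return c
def world(c,z):
    P=np.array([onz("wrist",u,v,z,st)[:2] for u,v in c.reshape(-1,2)],np.float32)
    (x,y),rad=cv2.minEnclosingCircle(P); rr=cv2.minAreaRect(P); return (round(x,1),round(y,1),round(2*rad,1)),rr
for n,x,y,w,z in(("large",211,186,24,20),("small",200,102,18,16)): print(n,world(cen(g<55,x,y,w),z))
wood=(hsv[...,1]>70)&(hsv[...,0]<25)
print("tall plate",world(cen(wood,323,191,34),12)[1]); print("short plate",world(cen(wood,309,30,42),12)[1])
for n,u,v,z in(("spacer",302,411,60),("talltip",516,328,116),("shorttip",473,31,64)): print(n,onz("wrist",u/1.5,v/1.5,z,st).round(1))
```

```text
large ((477.6, -132.3, 64.3), ((478.1239013671875, -132.70245361328125), (62.6982307434082, 59.54991912841797), 42.89608383178711))
small ((464.5, -11.4, 45.3), ((465.19207763671875, -10.779275894165039), (41.295379638671875, 43.0671272277832), 88.18939971923828))
tall plate ((643.8939819335938, -147.01820373535156), (95.00650024414062, 90.68923950195312), 89.54865264892578)
short plate ((618.2939453125, 97.11235046386719), (91.50871276855469, 90.1055679321289), 67.46569061279297)
spacer [ 463.8 -254.    60. ]
talltip [ 646.1 -147.4  116. ]
shorttip [617.5  93.3  64. ]
```

Emit:
arm_command([
  [87, [150, -63, -26], [0, -20, 0]],
  [87, [150, -63, -26], [0, -20, 0]],
  [87, [150, -63, -26], [0, -20, 0]],
  [87, [170, -63, -26], [0, -40, 0]],
  [87, [170, -63, -26], [0, -40, 0]],
  [87, [170, -63, -26], [0, -40, 0]],
  [87, [170, -63, -26], [0, -40, 0]],
  [87, [170, -63, -26], [0, -40, 0]],
  [87, [170, -63, -26], [0, -40, 0]],
  [87, [170, -63, -26], [0, -40, 0]],
  [87, [170, -63, -26], [0, -40, 0]],
  [87, [170, -63, -26], [0, -40, 0]],
])

```text
t: 2.82
position: [477.5, -75.8, 101.9]
eef_rot: [0.685, 0.679, -1.463]
ft_force: [-0.1, 0.9, 0.4]
width: 0.996
```

Run:
```python
from h import *
say(); plan([476.5,-140,12.5],Rt(0,-40)); shot("wrist","w2.png",k=1.2)
```

```text
t 2.82 p [477.5 -75.8 101.9] x [ 0.   -0.64 -0.77] y [ 1. -0.  0.] F [-0.1  0.9  0.4] w 87.6 q [-0.11  0.51 -0.36  2.1   0.89  1.15 -1.1 ]
shift [109.8  -1.   -8.2] turn [-0.2 -0.1 -0. ] rows>= 3.0
```

View pics/w2.png

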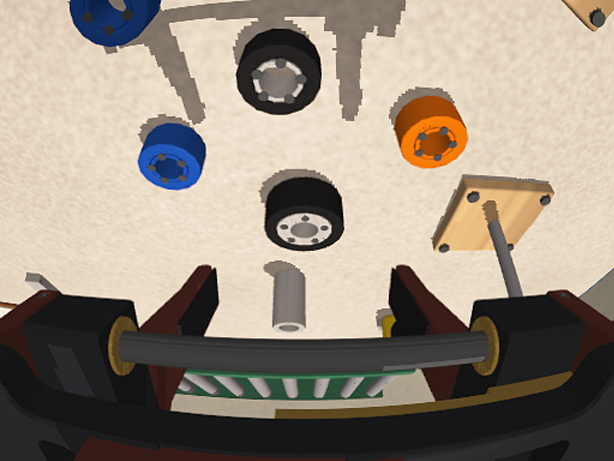

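Emit:
arm_command([
  [87, [30, -1, -8], [0, 0, 0]],
  [87, [60, -1, -8], [0, 0, 0]],
  [87, [90, -1, -8], [0, 0, 0]],
  [87, [105, -1, -8], [0, 0, 0]],
  [87, [110, -1, -8], [0, 0, 0]],
  [87, [110, -1, -8], [0, 0, 0]],
  [87, [110, -1, -8], [0, 0, 0]],
])

```text
t: 3.45
position: [476.6, -138.4, 11.8]
eef_rot: [0.682, 0.681, -1.46]
ft_force: [-0.1, 1.4, -0.6]
width: 0.989
```

Emit:
arm_command([
  [50, [0, 0, 0], [0, 0, 0]],
  [50, [0, 0, 0], [0, 0, 0]],
  [50, [0, 0, 0], [0, 0, 0]],
  [50, [0, 0, 0], [0, 0, 0]],
  [50, [0, 0, 0], [0, 0, 0]],
  [50, [0, 0, 0], [0, 0, 0]],
  [50, [0, 0, 0], [0, 0, 0]],
  [50, [0, 0, 0], [0, 0, 0]],
])

```text
t: 4.12
position: [476.7, -138.3, 11.7]
eef_rot: [0.681, 0.681, -1.459]
ft_force: [0.2, 2.4, 5.4]
width: 0.684
```

Run:
```python
from h import *
say(); p=r.get_state()["position"]
plan(p+[0,0,150]); plan([643.8,-147.8+p[1]+134,160]);
```

```text
t 4.12 p [ 476.7 -138.3   11.7] x [ 0.   -0.64 -0.77] y [1. 0. 0.] F [0.2 2.4 5.4] w 60.2 q [-0.06  0.67 -0.28  2.15  1.09  0.98 -1.23]
shift [-114.9    0.2   96.4] turn [0. 0. 0.] rows>= 4.0
shift [-104.5  167.3  106. ] turn [0. 0. 0.] rows>= 6.0
```

Emit:
arm_command([
  [50, [-11, 0, 10], [0, 0, 0]],
  [50, [-38, 0, 32], [0, 0, 0]],
  [50, [-66, 0, 55], [0, 0, 0]],
  [50, [-92, 0, 77], [0, 0, 0]],
  [50, [-115, 0, 96], [0, 0, 0]],
  [50, [-106, 30, 107], [0, 0, 0]],
  [50, [-106, 70, 107], [0, 0, 0]],
  [50, [-106, 110, 107], [0, 0, 0]],
  [50, [-106, 145, 107], [0, 0, 0]],
  [50, [-106, 167, 107], [0, 0, 0]],
  [50, [-106, 167, 107], [0, 0, 0]],
  [50, [-106, 167, 107], [0, 0, 0]],
  [50, [-106, 167, 107], [0, 0, 0]],
])

```text
t: 5.2
position: [641.5, -152.5, 160.2]
eef_rot: [0.679, 0.684, -1.462]
ft_force: [-0.1, 0.7, -1.9]
width: 0.684
```

Run:
```python
from h import *
say(); shot("wrist","w3.png",k=1.2)
a=r.camera("scene"); b=r.camera("top"); cv2.imwrite("pics/raw_s3.png",a); cv2.imwrite("pics/raw_t3.png",b)
c=np.concatenate([cv2.resize(a[150:260,170:280],None,fx=3.5,fy=3.5,interpolation=2),cv2.resize(b[110:220,250:360],None,fx=3.5,fy=3.5,interpolation=2)],1)
cv2.imwrite("pics/c3.png",c)
```

```text
t 5.2 p [ 641.5 -152.5  160.2] x [-0.   -0.64 -0.77] y [ 1.  0. -0.] F [-0.1  0.7 -1.9] w 60.2 q [ 0.01  0.6  -0.28  1.73  0.9   1.23 -0.73]
```

View pics/c3.png

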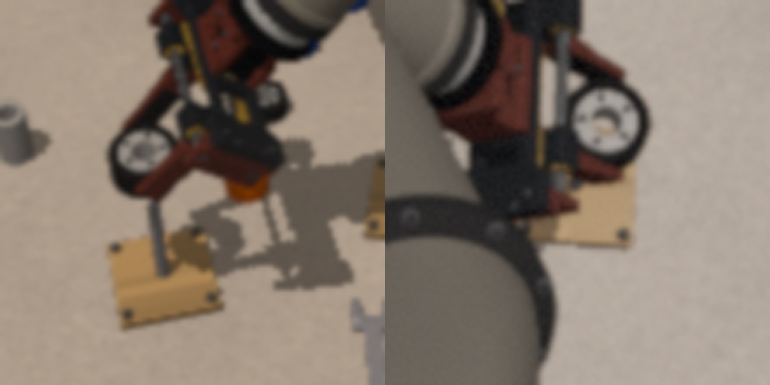

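Run:
```python
from h import *
st=say(); b=cv2.imread("pics/raw_t3.png"); g=cv2.cvtColor(b,cv2.COLOR_BGR2GRAY)
print(onz("top",313.1,144.9,176.5).round(1))
# hub (bright) disc
m=((g>110)&(cv2.cvtColor(b,cv2.COLOR_BGR2HSV)[...,1]<35)).astype(np.uint8); s=np.zeros_like(m); s[132:158,301:325]=m[132:158,301:325]
c=cv2.convexHull(np.vstack(cv2.findContours(s,0,1)[0])); (u,v),rad=cv2.minEnclosingCircle(c); print(u,v,rad,onz("top",u,v,176.5).round(1))
```

```text
t 5.35 p [ 641.8 -152.5  161.1] x [-0.   -0.64 -0.77] y [ 1.  0. -0.] F [-0.4 -0.1 -3. ] w 60.1 q [ 0.01  0.6  -0.28  1.73  0.9   1.23 -0.73]
[ 639.2 -151.5  176.5]
313.0 144.5 16.650924682617188 [ 640.2 -151.2  176.5]
```

View pics/w3.png

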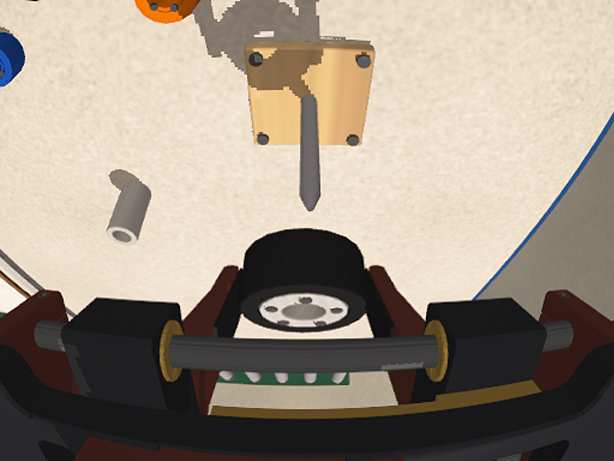

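Emit:
arm_command([
  [50, [-1.6, 3, -1.9], [0, 0, 0]],
  [50, [10, 3, -12], [0, 0, 0]],
  [50, [22, 3, -22], [0, 0, 0]],
  [50, [22, 3, -22], [0, 0, 0]],
  [50, [27, 3, -26], [0, 0, 0]],
  [50, [32, 3, -30], [0, 0, 0]],
  [50, [38, 3, -35], [0, 0, 0]],
  [50, [44.4, 3, -40.5], [0, 0, 0]],
  [50, [44.4, 3, -40.5], [0, 0, 0]],
])

```text
t: 6.1
position: [645.1, -150.0, 99.1]
eef_rot: [0.679, 0.684, -1.462]
ft_force: [0.5, 0.1, -1.7]
width: 0.683
```

Run:
```python
from h import *
say(); shot("wrist","w4.png",crop=(150,120,360,300),k=2)
```

```text
t 6.1 p [ 645.1 -150.    99.1] x [-0.   -0.64 -0.77] y [ 1.  0. -0.] F [ 0.5  0.1 -1.7] w 60.1 q [-0.01  0.68 -0.27  1.74  0.94  1.17 -0.82]
```

View pics/w4.png

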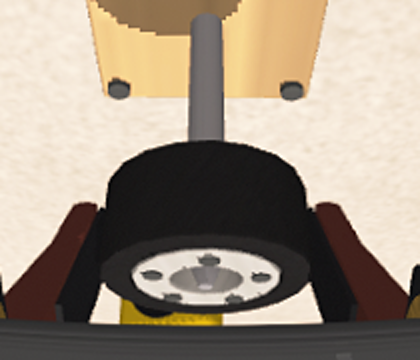

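Emit:
arm_command([
  [50, [9, 0, -8], [0, 0, 0]],
  [50, [18, 0, -15], [0, 0, 0]],
  [50, [27, 0, -23], [0, 0, 0]],
  [50, [36, 0, -30], [0, 0, 0]],
  [50, [45, 0, -38], [0, 0, 0]],
  [50, [51, 0, -43], [0, 0, 0]],
  [50, [54, 0, -45.3], [0, 0, 0]],
  [50, [55.2, 0, -46.3], [0, 0, 0]],
  [50, [56, 0, -47], [0, 0, 0]],
  [50, [56.7, 0, -47.6], [0, 0, 0]],
  [50, [57.4, 0, -48.2], [0, 0, 0]],
  [50, [57.4, 0, -48.2], [0, 0, 0]],
])

```text
t: 7.15
position: [646.3, -149.9, 26.6]
eef_rot: [0.682, 0.681, -1.46]
ft_force: [0.1, 0.6, -1.5]
width: 0.687
```

Run:
```python
from h import *
say()
```

```text
t 7.15 p [ 646.3 -149.9   26.6] x [ 0.   -0.64 -0.77] y [1. 0. 0.] F [ 0.1  0.6 -1.5] w 60.5 q [-0.02  0.79 -0.24  1.75  1.01  1.1  -0.92]
```

Emit:
arm_command([
  [50, [0.8, 0, -0.6], [0, 0, 0]],
  [50, [1.5, 0, -1.3], [0, 0, 0]],
  [50, [1.9, 0, -1.6], [0, 0, 0]],
  [50, [2.3, 0, -1.9], [0, 0, 0]],
  [50, [2.3, 0, -1.9], [0, 0, 0]],
])

```text
t: 7.57
position: [646.1, -149.9, 23.8]
eef_rot: [0.681, 0.681, -1.461]
ft_force: [-2.2, 0.7, 3.0]
width: 0.687
```

Emit:
arm_command([
  [50, [0.4, 0, -0.3], [0, 0, 0]],
  [50, [0.6, 0, -0.5], [0, 0, 0]],
  [50, [0.6, 0, -0.5], [0, 0, 0]],
])

```text
t: 7.82
position: [646.1, -150.0, 23.7]
eef_rot: [0.68, 0.68, -1.461]
ft_force: [-3.9, 1.8, 7.8]
width: 0.687
```

Emit:
arm_command([
  [87, [0, 0, 0], [0, 0, 0]],
  [87, [0, 0, 0], [0, 0, 0]],
  [87, [0, 0, 0], [0, 0, 0]],
  [87, [0, 0, 0], [0, 0, 0]],
  [87, [0, 0, 0], [0, 0, 0]],
  [87, [-25, 0, 0], [0, 0, 0]],
  [87, [-60, 0, 0], [0, 0, 0]],
  [87, [-100, 0, 0], [0, 0, 0]],
  [87, [-140, 0, 0], [0, 0, 0]],
  [87, [-180, 0, 0], [0, 0, 0]],
  [87, [-180, 0, 0], [0, 0, 0]],
])

```text
t: 8.73
position: [649.3, -26.0, 166.0]
eef_rot: [0.69, 0.682, -1.448]
ft_force: [0.9, -0.1, 0.6]
width: 0.992
```

Run:
```python
from h import *
say(); plan([463,-215,200],Rt(0)); shot("wrist","w5.png",k=1.2)
```

```text
t 8.73 p [649.3 -26.  166. ] x [ 0.01 -0.64 -0.77] y [1.   0.01 0.01] F [ 0.9 -0.1  0.6] w 87.3 q [-0.14  0.63 -0.33  1.65  0.84  1.35 -0.83]
shift [  91.9 -187.6  167.3] turn [ 0.3 39.6 -0.7] rows>= 7.0
```

View pics/w5.png

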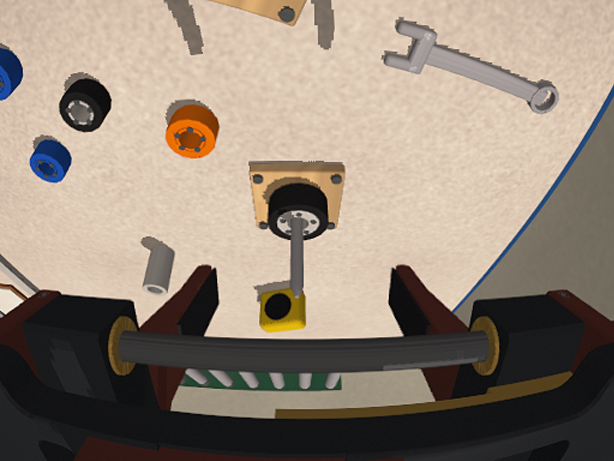

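Emit:
arm_command([
  [87, [92, -188, 167], [0, 39.6, 0]],
  [87, [92, -188, 167], [0, 39.6, 0]],
  [87, [92, -188, 167], [0, 39.6, 0]],
  [87, [92, -188, 167], [0, 39.6, 0]],
  [87, [92, -188, 167], [0, 39.6, 0]],
  [87, [92, -188, 167], [0, 39.6, 0]],
  [87, [92, -188, 167], [0, 39.6, 0]],
  [87, [92, -188, 167], [0, 39.6, 0]],
  [87, [92, -188, 167], [0, 39.6, 0]],
  [87, [92, -188, 167], [0, 39.6, 0]],
])

```text
t: 9.62
position: [457.3, -222.0, 196.4]
eef_rot: [1.205, 1.204, -1.214]
ft_force: [-0.5, 1.2, -0.3]
width: 0.988
```

Run:
```python
from h import *
st=say(); im=shot("wrist","w6.png",k=1.2)
H=np.array(r.camera_model("wrist")["hand_eye"])
# predicted pixel for spacer
m=r.camera_model("wrist"); f=192/np.tan(np.radians(m["fov_y"])/2)
for p in([463,-254,60],[463,-263,60],[643.5,-148,116]):
    t=R.from_rotvec(st["eef_rot"]).inv().apply(np.array(p)-st["position"]); c=H[:3,:3].T@(t-H[:3,3]); a=np.arctan2(np.hypot(*c[:2]),c[2]); 
    print(p,(np.array([m["cx"],m["cy"]])+f*a*c[:2]/np.hypot(*c[:2])).round(1))
```

```text
t 9.62 p [ 457.3 -222.   196.4] x [-0.   -0.01 -1.  ] y [ 1. -0. -0.] F [-0.5  1.2 -0.3] w 87.0 q [ 0.73  0.27 -0.47  1.95  0.16  0.95  0.18]
[463, -254, 60] [258.4 212.5]
[463, -263, 60] [258.4 220.4]
[643.5, -148, 116] [449.9 123.1]
```

View pics/w6.png

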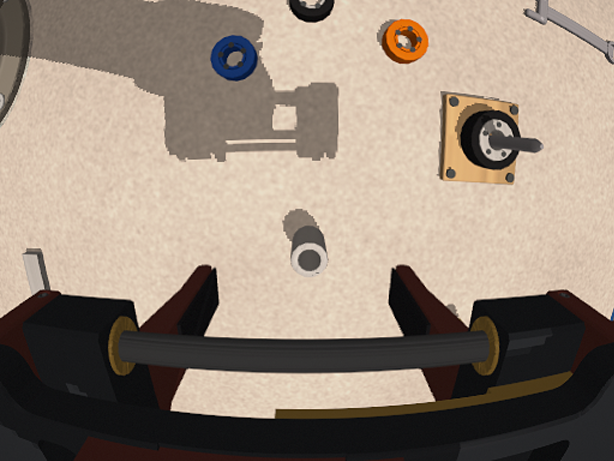

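Emit:
arm_command([
  [87, [30, 5, 38], [0, 0.5, 0]],
  [87, [70, 5, 38], [0, 0.5, 0]],
  [87, [110, 5, 38], [0, 0.5, 0]],
  [87, [140, 5, 38], [0, 0.5, 0]],
  [87, [160, 5, 38], [0, 0.5, 0]],
  [87, [172, 5, 38], [0, 0.5, 0]],
  [87, [172, 5, 38], [0, 0.5, 0]],
  [87, [172, 5, 38], [0, 0.5, 0]],
  [25, [172, 5, 38], [0, 0.5, 0]],
  [25, [172, 5, 38], [0, 0.5, 0]],
  [25, [172, 5, 38], [0, 0.5, 0]],
  [25, [172, 5, 38], [0, 0.5, 0]],
  [25, [172, 5, 38], [0, 0.5, 0]],
  [25, [172, 5, 38], [0, 0.5, 0]],
  [25, [172, 5, 38], [0, 0.5, 0]],
  [25, [172, 5, 38], [0, 0.5, 0]],
  [25, [172, 5, 38], [0, 0.5, 0]],
  [25, [172, 5, 38], [0, 0.5, 0]],
  [25, [172, 5, 38], [0, 0.5, 0]],
])

```text
t: 11.25
position: [463.0, -260.8, 25.5]
eef_rot: [1.21, 1.211, -1.208]
ft_force: [0.5, -0.1, 0.5]
width: 0.384
```

Run:
```python
from h import *
say();plan([644,-148,160],Rt(0))
```

```text
t 11.25 p [ 463.  -260.8   25.5] x [-0.  0. -1.] y [ 1.  0. -0.] F [ 0.5 -0.1  0.5] w 33.8 q [ 0.69  0.55 -0.37  2.02  0.32  0.63  0.11]
shift [-134.3  181.  -112.9] turn [ 0.  -0.1  0. ] rows>= 7.0
```

Emit:
arm_command([
  [25, [-15, 0, 0], [0, 0, 0]],
  [25, [-55, 0, 0], [0, 0, 0]],
  [25, [-95, 0, 0], [0, 0, 0]],
  [25, [-135, 0, 0], [0, 0, 0]],
  [25, [-140, 30, -20], [0, 0, 0]],
  [25, [-140, 64, -40], [0, 0, 0]],
  [25, [-140, 98, -60], [0, 0, 0]],
  [25, [-140, 132, -80], [0, 0, 0]],
  [25, [-140, 160, -98], [0, 0, 0]],
  [25, [-140, 182, -112], [0, 0, 0]],
  [25, [-140, 182, -112], [0, 0, 0]],
  [25, [-140, 182, -112], [0, 0, 0]],
  [25, [-140, 182, -112], [0, 0, 0]],
])

```text
t: 12.33
position: [644.0, -149.5, 165.0]
eef_rot: [1.209, 1.212, -1.21]
ft_force: [-0.2, -1.5, -0.6]
width: 0.384
```

Run:
```python
from h import *
say(); im=r.camera("wrist"); cv2.imwrite("pics/raw_w7.png",im); s=r.camera("scene"); t=r.camera("top"); cv2.imwrite("pics/raw_t7.png",t);cv2.imwrite("pics/raw_s7.png",s)
k=lambda a,w:cv2.resize(a,(w,int(a.shape[0]*w/a.shape[1])),interpolation=2)
A=k(im[110:310,170:340],400); B=np.vstack([k(s[150:260,170:280],235),k(t[110:220,250:360],235)]); h=min(len(A),len(B))
cv2.imwrite("pics/c7.png",np.hstack([A[:h],B[:h]]))
```

```text
t 12.33 p [ 644.  -149.5  165. ] x [-0.  0. -1.] y [ 1.  0. -0.] F [-0.2 -1.5 -0.6] w 33.8 q [ 0.45  0.55 -0.45  1.62  0.27  1.04 -0.08]
```

View pics/c7.png

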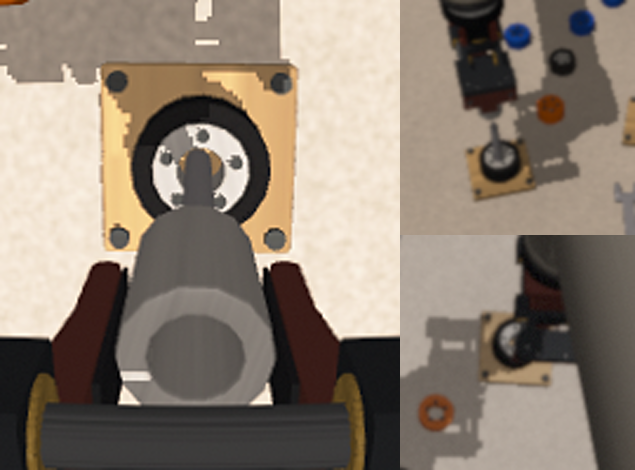

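Run:
```python
from h import *
st=say(); im=cv2.imread("pics/raw_w7.png")
print("spacer",onz("wrist",253.3,261.7,199.5,st).round(1))
hs=cv2.cvtColor(im,cv2.COLOR_BGR2HSV); wood=((hs[...,1]>70)&(hs[...,0]<25)).astype(np.uint8)*255; wood[:, :205]=0; wood[:,300:]=0; wood[:130]=0; wood[222:]=0
c=np.vstack(cv2.findContours(wood,0,1)[0]); P=np.array([onz("wrist",u,v,12,st)[:2] for u,v in c.reshape(-1,2)],np.float32)
print(cv2.minAreaRect(P), P.min(0),P.max(0))
# axle at hub exit z=40 column/row
print(onz("wrist",170+197/2.353,110+178/2.353,75,st))
```

```text
t 12.48 p [ 643.9 -150.5  165.6] x [-0.  0. -1.] y [ 1. -0. -0.] F [ 0.5 -1.1 -0.9] w 33.6 q [ 0.45  0.55 -0.45  1.62  0.27  1.04 -0.08]
spacer [ 644.1 -148.5  199.5]
((643.6270751953125, -150.1220703125), (96.19194793701172, 92.1183090209961), 89.2889404296875) [ 596.9746  -197.64275] [ 689.8793 -101.5219]
[ 644.49758602 -140.74042831   75.        ]
```

Emit:
arm_command([
  [25, [10, 0.5, -1], [0, 0, 0]],
  [25, [20, 0.5, -1], [0, 0, 0]],
  [25, [26, 0.5, -1], [0, 0, 0]],
  [25, [32, 0.5, -1], [0, 0, 0]],
  [25, [38, 0.5, -1], [0, 0, 0]],
  [25, [44, 0.5, -1], [0, 0, 0]],
  [25, [50, 0.5, -1], [0, 0, 0]],
  [25, [56, 0.5, -1], [0, 0, 0]],
  [25, [64, 0.5, -1], [0, 0, 0]],
  [25, [72, 0.5, -1], [0, 0, 0]],
  [25, [80, 0.5, -1], [0, 0, 0]],
  [25, [88, 0.5, -1], [0, 0, 0]],
  [25, [93, 0.5, -1], [0, 0, 0]],
  [25, [96, 0.5, -1], [0, 0, 0]],
  [25, [97, 0.5, -1], [0, 0, 0]],
  [25, [97, 0.5, -1], [0, 0, 0]],
])

```text
t: 13.82
position: [645.5, -147.6, 68.5]
eef_rot: [1.21, 1.211, -1.208]
ft_force: [-0.3, 1.1, -1.6]
width: 0.382
```

Bottom should be about 43 mm, seat at 40. Last few millimetres gently.

Emit:
arm_command([
  [25, [1, 0, 0], [0, 0, 0]],
  [25, [2, 0, 0], [0, 0, 0]],
  [25, [2.6, 0, 0], [0, 0, 0]],
  [25, [3.1, 0, 0], [0, 0, 0]],
  [25, [3.1, 0, 0], [0, 0, 0]],
])

```text
t: 14.23
position: [645.6, -147.7, 65.7]
eef_rot: [1.21, 1.211, -1.208]
ft_force: [1.0, -0.3, -2.0]
width: 0.379
```

Run:
```python
from h import *
say()
```

```text
t 14.23 p [ 645.6 -147.7   65.7] x [ 0.  0. -1.] y [1. 0. 0.] F [ 1.  -0.3 -2. ] w 33.4 q [ 0.42  0.66 -0.41  1.68  0.33  0.87 -0.13]
```

Emit:
arm_command([
  [25, [0.5, 0, 0], [0, 0, 0]],
  [25, [1, 0, 0], [0, 0, 0]],
  [25, [1.3, 0, 0], [0, 0, 0]],
  [25, [1.3, 0, 0], [0, 0, 0]],
])

```text
t: 14.57
position: [645.7, -147.7, 65.5]
eef_rot: [1.21, 1.21, -1.208]
ft_force: [-4.4, -0.1, 8.3]
width: 0.379
```

Emit:
arm_command([
  [87, [0, 0, 0], [0, 0, 0]],
  [87, [0, 0, 0], [0, 0, 0]],
  [87, [0, 0, 0], [0, 0, 0]],
  [87, [0, 0, 0], [0, 0, 0]],
  [87, [0, 0, 0], [0, 0, 0]],
  [87, [-20, 0, 0], [0, 0, 0]],
  [87, [-55, 0, 0], [0, 0, 0]],
  [87, [-90, 0, 0], [0, 0, 0]],
  [87, [-120, -21, -33], [0, 0, 0]],
  [87, [-120, -42, -66], [0, 0, 0]],
  [87, [-120, -63, -99], [0, 0, 0]],
  [87, [-120, -84, -132], [0, 0, 0]],
  [87, [-120, -105, -165], [0, 0, 0]],
  [87, [-120, -126, -198], [0, 0, 0]],
  [87, [-120, -147, -231], [0, 0, 0]],
  [87, [-110, -168, -264], [0, 0, 0]],
  [87, [-95, -188, -295], [0, 0, 0]],
  [87, [-95, -188, -295], [0, 0, 0]],
  [87, [-95, -188, -295], [0, 0, 0]],
  [87, [-95, -188, -295], [0, 0, 0]],
])

```text
t: 16.23
position: [457.7, 146.7, 159.9]
eef_rot: [1.21, 1.21, -1.208]
ft_force: [0.1, -0.4, 0.1]
width: 0.989
```

```bash
cat >> h.py <<'E'
def pix(p,st):
    m=r.camera_model("wrist"); f=192/np.tan(np.radians(m["fov_y"])/2); H=np.array(m["hand_eye"])
    t=R.from_rotvec(st["eef_rot"]).inv().apply(np.array(p)-st["position"]); c=H[:3,:3].T@(t-H[:3,3]); q=np.hypot(*c[:2]); a=np.arctan2(q,c[2])
    return np.array([m["cx"],m["cy"]])+f*a*c[:2]/q
E
python3 - <<'E'
from h import *
st=say(); im=shot("wrist","w8.png",k=1.2)
g=cv2.cvtColor(im,cv2.COLOR_BGR2GRAY); print("pred",pix([457,149,20],st))
u,v=pix([457,149,20],st).astype(int); m=(g<60).astype(np.uint8)*255; s=np.zeros_like(m); s[v-45:v+45,u-45:u+45]=m[v-45:v+45,u-45:u+45]
c=max(cv2.findContours(s,0,1)[0],key=cv2.contourArea); (a,b),rad=cv2.minEnclosingCircle(c); print(a,b,rad,cv2.boundingRect(c))
for z in(15,30): print(onz("wrist",a,b,z,st).round(1))
E
```

```text
t 16.23 p [457.7 146.7 159.9] x [ 0.  0. -1.] y [1. 0. 0.] F [ 0.1 -0.4  0.1] w 87.0 q [ 0.09  0.3  -0.61  2.04  0.22  0.87 -0.65]
pred [252.22483009 181.38442345]
253.0 179.5 19.52572250366211 (235, 160, 37, 40)
[457.8 149.9  15. ]
[457.8 153.2  30. ]
```

View pics/w8.png

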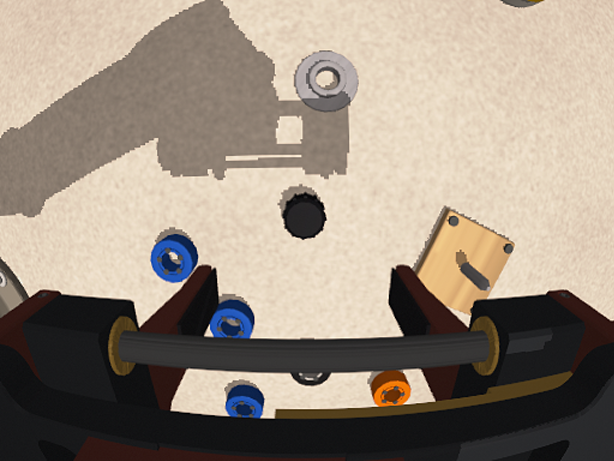

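Emit:
arm_command([
  [87, [40, 0, -4], [0, 0, 0]],
  [87, [80, 0, -4], [0, 0, 0]],
  [87, [115, 0, -4], [0, 0, 0]],
  [87, [138, 0, -4], [0, 0, 0]],
  [87, [149, 0, -4], [0, 0, 0]],
  [87, [152, 0, -4], [0, 0, 0]],
  [87, [152, 0, -4], [0, 0, 0]],
  [25, [152, 0, -4], [0, 0, 0]],
  [25, [152, 0, -4], [0, 0, 0]],
  [25, [152, 0, -4], [0, 0, 0]],
  [25, [152, 0, -4], [0, 0, 0]],
  [25, [152, 0, -4], [0, 0, 0]],
  [25, [152, 0, -4], [0, 0, 0]],
  [25, [152, 0, -4], [0, 0, 0]],
  [25, [152, 0, -4], [0, 0, 0]],
  [25, [152, 0, -4], [0, 0, 0]],
  [25, [152, 0, -4], [0, 0, 0]],
])

```text
t: 17.7
position: [457.4, 151.3, 7.9]
eef_rot: [1.21, 1.211, -1.208]
ft_force: [-0.9, -0.4, 1.7]
width: 0.397
```

Run:
```python
from h import *
say();plan([645.2,-147.5,150],Rt(0))
```

```text
t 17.7 p [457.4 151.3   7.9] x [ 0.  0. -1.] y [1. 0. 0.] F [-0.9 -0.4  1.7] w 34.9 q [-0.06  0.54 -0.48  2.14  0.46  0.56 -0.87]
shift [-142.6  187.6  298.7] turn [ 0.  -0.1 -0. ] rows>= 10.0
```

Emit:
arm_command([
  [25, [-15, 0, 0], [0, 0, 0]],
  [25, [-55, 0, 0], [0, 0, 0]],
  [25, [-95, 0, 0], [0, 0, 0]],
  [25, [-135, 0, 0], [0, 0, 0]],
  [25, [-142, 20, 32], [0, 0, 0]],
  [25, [-142, 40, 64], [0, 0, 0]],
  [25, [-142, 60, 96], [0, 0, 0]],
  [25, [-142, 80, 128], [0, 0, 0]],
  [25, [-142, 100, 160], [0, 0, 0]],
  [25, [-142, 120, 192], [0, 0, 0]],
  [25, [-142, 140, 224], [0, 0, 0]],
  [25, [-142, 160, 256], [0, 0, 0]],
  [25, [-142, 176, 282], [0, 0, 0]],
  [25, [-142, 188, 299], [0, 0, 0]],
  [25, [-142, 188, 299], [0, 0, 0]],
  [25, [-142, 188, 299], [0, 0, 0]],
  [25, [-142, 188, 299], [0, 0, 0]],
])

```text
t: 19.12
position: [644.9, -146.4, 148.8]
eef_rot: [1.209, 1.213, -1.207]
ft_force: [0.8, 0.4, -0.9]
width: 0.397
```

Run:
```python
from h import *
st=say(); im=r.camera("wrist"); cv2.imwrite("pics/raw_w9.png",im); s=r.camera("scene"); t=r.camera("top")
k=lambda a,w:cv2.resize(a,(w,int(a.shape[0]*w/a.shape[1])),interpolation=2)
A=k(im[110:310,170:340],400); B=np.vstack([k(s[150:260,170:280],235),k(t[110:220,250:360],235)]); h=min(len(A),len(B))
cv2.imwrite("pics/c9.png",np.hstack([A[:h],B[:h]]))
print("pred knob top @TCP axis",pix([st["position"][0],st["position"][1],st["position"][2]+22],st), "tip",pix([645.2,-147.5,116],st))
```

```text
t 19.12 p [ 644.9 -146.4  148.8] x [-0.  0. -1.] y [ 1.  0. -0.] F [ 0.8  0.4 -0.9] w 35.0 q [ 0.46  0.57 -0.47  1.63  0.29  1.01 -0.1 ]
pred knob top @TCP axis [252.90823152 254.25016763] tip [253.44702656 220.32722535]
```

View pics/c9.png

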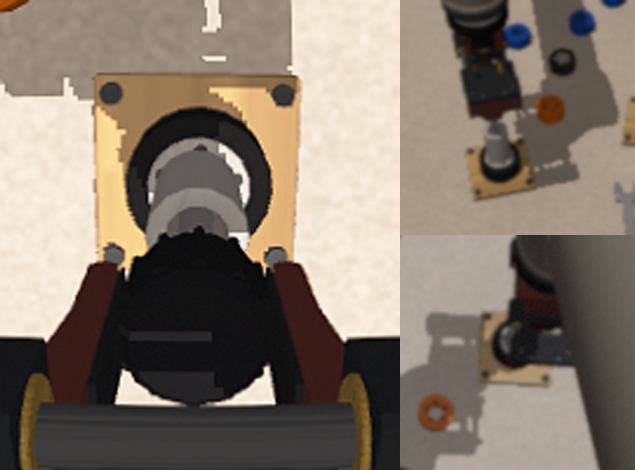

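Emit:
arm_command([
  [25, [10, 0.3, 1.2], [0, 0, 0]],
  [25, [18, 0.3, 1.2], [0, 0, 0]],
  [25, [23, 0.3, 1.2], [0, 0, 0]],
  [25, [27, 0.3, 1.2], [0, 0, 0]],
  [25, [31, 0.3, 1.2], [0, 0, 0]],
  [25, [35, 0.3, 1.2], [0, 0, 0]],
  [25, [37, 0.3, 1.2], [0, 0, 0]],
  [25, [38, 0.3, 1.2], [0, 0, 0]],
  [25, [38, 0.3, 1.2], [0, 0, 0]],
])

```text
t: 20.02
position: [645.8, -148.9, 111.1]
eef_rot: [1.21, 1.211, -1.208]
ft_force: [-0.1, 0.4, -0.8]
width: 0.398
```

Emit:
arm_command([
  [25, [1, 0, 0], [0, 0, 0]],
  [25, [2, 0, 0], [0, 0, 0]],
  [25, [2.5, 0, 0], [0, 0, 0]],
  [25, [3, 0, 0], [0, 0, 0]],
  [25, [3, 0, 0], [0, 0, 0]],
])

```text
t: 20.43
position: [645.8, -148.9, 108.3]
eef_rot: [1.21, 1.211, -1.208]
ft_force: [-0.8, -0.1, -1.0]
width: 0.397
```

Emit:
arm_command([
  [25, [0.5, 0, 0], [0, 0, 0]],
  [25, [1, 0, 0], [0, 0, 0]],
  [25, [1.3, 0, 0], [0, 0, 0]],
  [25, [1.3, 0, 0], [0, 0, 0]],
])

```text
t: 20.77
position: [646.1, -149.0, 107.9]
eef_rot: [1.21, 1.21, -1.208]
ft_force: [-2.7, 0.4, 6.5]
width: 0.396
```

Emit:
arm_command([
  [87, [0, 0, 0], [0, 0, 0]],
  [87, [0, 0, 0], [0, 0, 0]],
  [87, [0, 0, 0], [0, 0, 0]],
  [87, [0, 0, 0], [0, 0, 0]],
  [87, [0, 0, 0], [0, 0, 0]],
  [87, [-30, 0, 0], [0, 0, 0]],
  [87, [-65, 0, 0], [0, 0, 0]],
  [87, [-80, -14, -35], [0, 0, 0]],
  [87, [-80, -28, -70], [0, 0, 0]],
  [87, [-80, -42, -105], [0, 0, 0]],
  [87, [-80, -56, -140], [0, 0, 0]],
  [87, [-80, -70, -175], [0, 0, 0]],
  [87, [-80, -84, -210], [0, 0, 0]],
  [87, [-80, -98, -245], [0, 0, 0]],
  [87, [-80, -112, -280], [0, 0, 0]],
  [87, [-80, -126, -315], [0, 0, 0]],
  [87, [-70, -140, -350], [0, 0, 0]],
  [87, [-60, -154, -385], [0, 0, 0]],
  [87, [-50, -168.5, -416], [0, 0, 0]],
  [87, [-50, -168.5, -416], [0, 0, 0]],
])

```text
t: 22.43
position: [471.9, 274.1, 156.8]
eef_rot: [1.203, 1.22, -1.201]
ft_force: [-1.0, -0.7, 0.1]
width: 0.992
```

Emit:
arm_command([
  [87, [0, 0, 0], [0, 0, 0]],
  [87, [0, 0, 0], [0, 0, 0]],
  [87, [0, 0, 0], [0, 0, 0]],
])

```text
t: 22.68
position: [478.1, 265.4, 157.8]
eef_rot: [1.211, 1.209, -1.209]
ft_force: [-0.3, -0.0, 0.1]
width: 0.988
```

Run:
```python
from h import *
st=say(); im=r.camera("wrist"); cv2.imwrite("pics/raw_w10.png",im)
u,v=pix([477.5,267.5,8],st).astype(int); print(u,v)
hs=cv2.cvtColor(im,cv2.COLOR_BGR2HSV); g=cv2.cvtColor(im,cv2.COLOR_BGR2GRAY)
m=((hs[...,1]<25)).astype(np.uint8)*255; m=cv2.morphologyEx(m,cv2.MORPH_OPEN,np.ones((3,3))); s=np.zeros_like(m); s[max(v-45,0):v+45,u-45:u+45]=m[max(v-45,0):v+45,u-45:u+45]
c=max(cv2.findContours(s,0,1)[0],key=cv2.contourArea); P=np.array([onz("wrist",a,b,8,st)[:2] for a,b in c.reshape(-1,2)],np.float32)
print(cv2.boundingRect(c),cv2.minEnclosingCircle(P))
o=im[max(v-60,0):v+60,u-60:u+60].copy(); m3=cv2.cvtColor(s,cv2.COLOR_GRAY2BGR)[max(v-60,0):v+60,u-60:u+60]
cv2.imwrite("pics/c10.png",cv2.resize(np.hstack([o,m3]),None,fx=3,fy=3))
```

```text
t 22.68 p [478.1 265.4 157.8] x [ 0.  0. -1.] y [ 1. -0.  0.] F [-0.3 -0.   0.1] w 87.0 q [-0.12  0.41 -0.62  1.9   0.3   0.93 -0.89]
252 179
(227, 153, 51, 49) ((477.31866455078125, 269.871337890625), 27.526382446289062)
```

Emit:
arm_command([
  [87, [40, -0.8, -4], [0, 0, 0]],
  [87, [80, -0.8, -4], [0, 0, 0]],
  [87, [115, -0.8, -4], [0, 0, 0]],
  [87, [135, -0.8, -4], [0, 0, 0]],
  [87, [144, -0.8, -4], [0, 0, 0]],
  [87, [147, -0.8, -4], [0, 0, 0]],
  [87, [147, -0.8, -4], [0, 0, 0]],
  [87, [147, -0.8, -4], [0, 0, 0]],
])

```text
t: 23.4
position: [477.5, 271.5, 12.1]
eef_rot: [1.212, 1.21, -1.206]
ft_force: [0.4, 0.1, 0.1]
width: 0.992
```

Emit:
arm_command([
  [20, [0, 0, 0], [0, 0, 0]],
  [20, [0, 0, 0], [0, 0, 0]],
  [20, [0, 0, 0], [0, 0, 0]],
  [20, [0, 0, 0], [0, 0, 0]],
  [20, [0, 0, 0], [0, 0, 0]],
  [20, [0, 0, 0], [0, 0, 0]],
  [20, [0, 0, 0], [0, 0, 0]],
  [20, [0, 0, 0], [0, 0, 0]],
  [20, [0, 0, 0], [0, 0, 0]],
  [20, [0, 0, 0], [0, 0, 0]],
  [20, [0, 0, 0], [0, 0, 0]],
])

```text
t: 24.32
position: [476.3, 271.1, 10.7]
eef_rot: [1.21, 1.211, -1.208]
ft_force: [0.7, 0.1, -0.4]
width: 0.352
```

Run:
```python
from h import *
st=say();plan([618,95.5,110],Rt(0))
```

```text
t 24.32 p [476.3 271.1  10.7] x [ 0.  0. -1.] y [1. 0. 0.] F [ 0.7  0.1 -0.4] w 31.0 q [-0.23  0.62 -0.51  1.98  0.48  0.66 -1.05]
shift [-99.6 141.6 175.5] turn [ 0.  -0.1 -0. ] rows>= 6.0
```

Emit:
arm_command([
  [20, [-15, 0, 0], [0, 0, 0]],
  [20, [-50, 0, 0], [0, 0, 0]],
  [20, [-85, 0, 0], [0, 0, 0]],
  [20, [-90, 22, 27], [0, 0, 0]],
  [20, [-90, 44, 54], [0, 0, 0]],
  [20, [-90, 66, 81], [0, 0, 0]],
  [20, [-90, 88, 108], [0, 0, 0]],
  [20, [-90, 110, 135], [0, 0, 0]],
  [20, [-90, 130, 160], [0, 0, 0]],
  [20, [-90, 141.5, 175], [0, 0, 0]],
  [20, [-90, 141.5, 175], [0, 0, 0]],
  [20, [-90, 141.5, 175], [0, 0, 0]],
  [20, [-90, 141.5, 175], [0, 0, 0]],
  [20, [-90, 141.5, 175], [0, 0, 0]],
])

```text
t: 25.48
position: [616.7, 97.9, 100.3]
eef_rot: [1.208, 1.213, -1.206]
ft_force: [0.2, 0.5, -1.9]
width: 0.354
```

Run:
```python
from h import *
st=say(); im=r.camera("wrist"); cv2.imwrite("pics/raw_w11.png",im); s=r.camera("scene")
k=lambda a,w:cv2.resize(a,(w,int(a.shape[0]*w/a.shape[1])),interpolation=2)
A=k(im[90:310,160:345],420); B=k(s[110:260,180:340],370); h=max(len(A),len(B)); 
C=np.zeros((h,790,3),np.uint8); C[:len(A),:420]=A; C[:len(B),420:]=B; cv2.imwrite("pics/c11.png",C)
p=st["position"]; print("flange collar top pred",pix([p[0],p[1]-1.4,p[2]+11.3],st),"tip pred",pix([617.8,94.8,64],st),"scale",420/185)
hs=cv2.cvtColor(im,cv2.COLOR_BGR2HSV); w=((hs[...,1]>70)&(hs[...,0]<25)).astype(np.uint8)*255; w[:, :160]=0; w[:,345:]=0; w[235:]=0
c=max(cv2.findContours(w,0,1)[0],key=cv2.contourArea); P=np.array([onz("wrist",a,b,12,st)[:2] for a,b in c.reshape(-1,2)],np.float32); print(cv2.minAreaRect(P))
```

```text
t 25.48 p [616.7  97.9 100.3] x [-0.  0. -1.] y [ 1.  0. -0.] F [ 0.2  0.5 -1.9] w 31.2 q [ 0.14  0.59 -0.54  1.75  0.37  0.9  -0.56]
flange collar top pred [252.92810441 247.9258571 ] tip pred [254.46537259 221.2718129 ] scale 2.27027027027027
((620.51220703125, 94.73515319824219), (95.29808807373047, 94.5002212524414), 67.35935974121094)
```

View pics/c11.png

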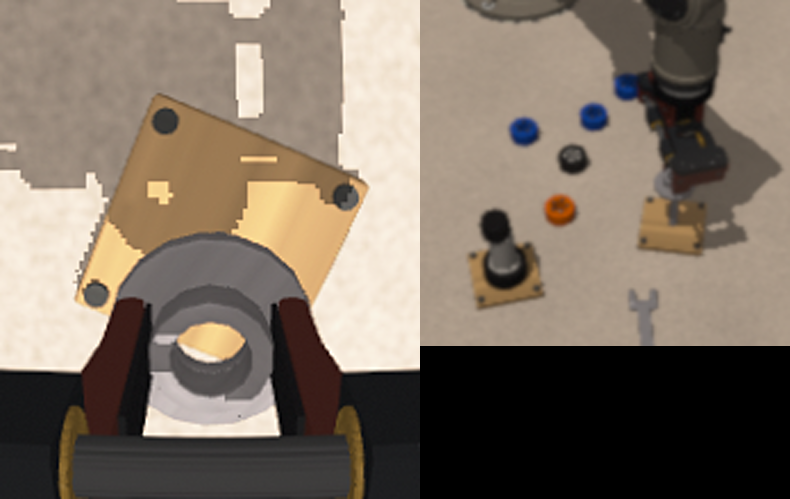

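Run:
```python
from h import *
st=say(); q=lambda x,y:(160+x/2.27,90+y/2.27)
b=[onz("wrist",*q(*p),13,st) for p in((165,121),(345,196),(96,294))]
print(np.round(b,1),"axle",((b[1]+b[2])/2).round(1),[np.linalg.norm(b[0]-b[i]).round(1) for i in(1,2)])
z=st["position"][2]+11.3
print("collar top",onz("wrist",*q(211,343),z,st).round(1),"disc L/R",onz("wrist",*q(118,300),z-14,st).round(1),onz("wrist",*q(308,300),z-14,st).round(1),"disc far",onz("wrist",*q(213,234),z-14,st).round(1))
```

```text
t 25.58 p [617.   97.7 100.5] x [-0.  0. -1.] y [ 1.  0. -0.] F [ 0.9 -0.2 -1.4] w 30.8 q [ 0.14  0.59 -0.54  1.75  0.37  0.9  -0.56]
[[599.7 145.   13. ]
 [668.4 117.   13. ]
 [571.2  76.6  13. ]] axle [619.8  96.8  13. ] [np.float64(74.2), np.float64(74.1)]
collar top [617.  100.5 111.8] disc L/R [592.5 106.3  97.8] [642.6 106.5  97.8] disc far [617.4 124.5  97.8]
```

Emit:
arm_command([
  [20, [10, 1.5, 0.8], [0, 0, 0]],
  [20, [20, 1.5, 0.8], [0, 0, 0]],
  [20, [25, 1.5, 0.8], [0, 0, 0]],
  [20, [28, 1.5, 0.8], [0, 0, 0]],
  [20, [31, 1.5, 0.8], [0, 0, 0]],
  [20, [34, 1.5, 0.8], [0, 0, 0]],
  [20, [37, 1.5, 0.8], [0, 0, 0]],
  [20, [40, 1.5, 0.8], [0, 0, 0]],
  [20, [40, 1.5, 0.8], [0, 0, 0]],
])

```text
t: 26.33
position: [619.1, 95.2, 59.9]
eef_rot: [1.21, 1.211, -1.208]
ft_force: [-1.1, -0.3, -3.1]
width: 0.356
```

Run:
```python
from h import *
st=say(); shot("wrist","w12.png",crop=(185,150,325,310),k=3)
```

```text
t 26.33 p [619.1  95.2  59.9] x [-0.  0. -1.] y [ 1.  0. -0.] F [-1.1 -0.3 -3.1] w 31.3 q [ 0.12  0.64 -0.52  1.77  0.41  0.84 -0.58]
```

View pics/w12.png

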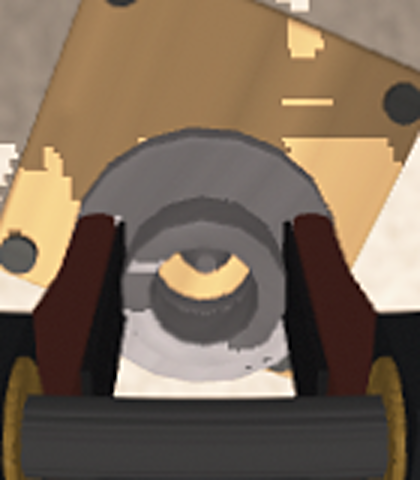

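Run:
```python
from h import *
st=say(); q=lambda x,y:(185+x/3,150+y/3)
for v in(253,258,263): print("tip",onz("wrist",*q(205,v),64,st).round(1))
for v in(247,296,345): print("bore top",v,onz("wrist",*q(204,v),71.2,st).round(1))
```

```text
t 26.38 p [619.2  95.3  60.2] x [-0.  0. -1.] y [ 1.  0. -0.] F [-0.7  0.2 -1.2] w 31.2 q [ 0.12  0.64 -0.52  1.77  0.41  0.84 -0.58]
tip [619.4  99.   64. ]
tip [619.4  98.   64. ]
tip [619.4  96.9  64. ]
bore top 247 [619.2 103.3  71.2]
bore top 296 [619.3  93.3  71.2]
bore top 345 [619.3  82.7  71.2]
```

Emit:
arm_command([
  [20, [0, 0, -1.5], [0, 0, 0]],
  [20, [0, 0, -3], [0, 0, 0]],
  [20, [6, 0, -3], [0, 0, 0]],
  [20, [12, 0, -3], [0, 0, 0]],
  [20, [18, 0, -3], [0, 0, 0]],
  [20, [24, 0, -3], [0, 0, 0]],
  [20, [29, 0, -3], [0, 0, 0]],
  [20, [32, 0, -3], [0, 0, 0]],
  [20, [34, 0, -3], [0, 0, 0]],
  [20, [34, 0, -3], [0, 0, 0]],
])

```text
t: 27.22
position: [619.1, 98.4, 25.9]
eef_rot: [1.209, 1.211, -1.208]
ft_force: [0.1, 0.8, -2.1]
width: 0.355
```

Emit:
arm_command([
  [20, [1, 0, 0], [0, 0, 0]],
  [20, [2, 0, 0], [0, 0, 0]],
  [20, [2.5, 0, 0], [0, 0, 0]],
  [20, [3, 0, 0], [0, 0, 0]],
  [20, [3, 0, 0], [0, 0, 0]],
])

```text
t: 27.63
position: [619.4, 98.4, 23.4]
eef_rot: [1.21, 1.211, -1.208]
ft_force: [0.3, 0.9, -1.6]
width: 0.353
```

Emit:
arm_command([
  [20, [0.5, 0, 0], [0, 0, 0]],
  [20, [1, 0, 0], [0, 0, 0]],
  [20, [1.4, 0, 0], [0, 0, 0]],
  [20, [1.4, 0, 0], [0, 0, 0]],
])

```text
t: 27.97
position: [619.5, 98.5, 22.7]
eef_rot: [1.21, 1.21, -1.208]
ft_force: [-1.9, -1.0, 4.3]
width: 0.351
```

Emit:
arm_command([
  [87, [0, 0, 0], [0, 0, 0]],
  [87, [0, 0, 0], [0, 0, 0]],
  [87, [0, 0, 0], [0, 0, 0]],
  [87, [0, 0, 0], [0, 0, 0]],
  [87, [0, 0, 0], [0, 0, 0]],
  [87, [-25, 0, 0], [0, 0, 0]],
  [87, [-65, 0, 0], [0, 0, 0]],
  [87, [-100, 0, 0], [0, 0, 0]],
  [87, [-127, -26, 18], [0, 0, 0]],
  [87, [-127, -56, 39], [0, 0, 0]],
  [87, [-127, -86, 60], [0, 0, 0]],
  [87, [-127, -116, 81], [0, 0, 0]],
  [87, [-127, -140, 98], [0, 0, 0]],
  [87, [-127, -155, 109], [0, 0, 0]],
  [87, [-127, -155, 109], [0, 0, 0]],
  [87, [-127, -155, 109], [0, 0, 0]],
  [87, [-127, -155, 109], [0, 0, 0]],
])

```text
t: 29.38
position: [465.6, -10.2, 149.3]
eef_rot: [1.211, 1.21, -1.206]
ft_force: [0.8, 0.7, -0.6]
width: 0.991
```

Run:
```python
from h import *
st=say(); im=r.camera("wrist"); cv2.imwrite("pics/raw_w13.png",im)
u,v=pix([464,-11.5,12],st).astype(int); hs=cv2.cvtColor(im,cv2.COLOR_BGR2HSV); g=cv2.cvtColor(im,cv2.COLOR_BGR2GRAY)
m=(g<60).astype(np.uint8)*255; s=np.zeros_like(m); s[v-40:v+40,u-40:u+40]=m[v-40:v+40,u-40:u+40]
c=max(cv2.findContours(s,0,1)[0],key=cv2.contourArea); print((u,v),cv2.boundingRect(c),"sat",np.median(hs[...,1][s>0]))
for z in(0,11,22):
  P=np.array([onz("wrist",a,b,z,st)[:2] for a,b in c.reshape(-1,2)],np.float32); print(z,cv2.minEnclosingCircle(P),P.min(0),P.max(0))
```

```text
t 29.38 p [465.6 -10.2 149.3] x [ 0.  0. -1.] y [1. 0. 0.] F [ 0.8  0.7 -0.6] w 87.2 q [ 0.43  0.29 -0.62  2.08  0.22  0.83 -0.32]
(np.int64(251), np.int64(185)) (232, 164, 42, 44) sat 22.0
0 ((464.42120361328125, -14.918293952941895), 24.45144271850586) [443.09024 -38.8462 ] [487.64233    9.085612]
11 ((464.44866943359375, -12.236109733581543), 23.590057373046875) [443.8692  -35.32107] [486.85178   10.922163]
22 ((464.4761962890625, -9.553942680358887), 22.728673934936523) [444.6482   -31.795942] [486.06125   12.758714]
```

Emit:
arm_command([
  [87, [40, -1, 1], [0, 0, 0]],
  [87, [80, -1, 1], [0, 0, 0]],
  [87, [110, -1, 1], [0, 0, 0]],
  [87, [132, -1, 1], [0, 0, 0]],
  [87, [141, -1, 1], [0, 0, 0]],
  [87, [144, -1, 1], [0, 0, 0]],
  [87, [144, -1, 1], [0, 0, 0]],
  [30, [144, -1, 1], [0, 0, 0]],
  [30, [144, -1, 1], [0, 0, 0]],
  [30, [144, -1, 1], [0, 0, 0]],
  [30, [144, -1, 1], [0, 0, 0]],
  [30, [144, -1, 1], [0, 0, 0]],
  [30, [144, -1, 1], [0, 0, 0]],
  [30, [144, -1, 1], [0, 0, 0]],
  [30, [144, -1, 1], [0, 0, 0]],
  [30, [144, -1, 1], [0, 0, 0]],
])

```text
t: 30.77
position: [463.8, -11.7, 5.1]
eef_rot: [1.21, 1.21, -1.208]
ft_force: [-0.9, -1.4, 4.6]
width: 0.496
```

Run:
```python
from h import *
st=say();plan([619,97.5,100],Rt(0))
```

```text
t 30.77 p [463.8 -11.7   5.1] x [ 0.  0. -1.] y [1. 0. 0.] F [-0.9 -1.4  4.6] w 43.7 q [ 0.28  0.53 -0.47  2.18  0.47  0.53 -0.54]
shift [ -94.6  155.4 -109.3] turn [ 0.  -0.1 -0. ] rows>= 6.0
```

Emit:
arm_command([
  [30, [-15, 0, 0], [0, 0, 0]],
  [30, [-50, 0, 0], [0, 0, 0]],
  [30, [-85, 0, 0], [0, 0, 0]],
  [30, [-95, 28, -20], [0, 0, 0]],
  [30, [-95, 56, -40], [0, 0, 0]],
  [30, [-95, 84, -60], [0, 0, 0]],
  [30, [-95, 112, -80], [0, 0, 0]],
  [30, [-95, 138, -98], [0, 0, 0]],
  [30, [-95, 155, -108], [0, 0, 0]],
  [30, [-95, 155, -108], [0, 0, 0]],
  [30, [-95, 155, -108], [0, 0, 0]],
  [30, [-75, 155, -108], [0, 0, 0]],
  [30, [-70, 155, -108], [0, 0, 0]],
  [30, [-66, 155, -108], [0, 0, 0]],
  [30, [-62, 155, -108], [0, 0, 0]],
  [30, [-58, 155, -108], [0, 0, 0]],
  [30, [-54, 155, -108], [0, 0, 0]],
  [30, [-50, 155, -108], [0, 0, 0]],
  [30, [-50, 155, -108], [0, 0, 0]],
])

```text
t: 32.35
position: [618.0, 96.2, 54.4]
eef_rot: [1.209, 1.211, -1.209]
ft_force: [0.0, 0.7, -0.4]
width: 0.496
```

Run:
```python
from h import *
st=say(); shot("wrist","w14.png",crop=(185,150,325,310),k=3)
```

```text
t 32.35 p [618.   96.2  54.4] x [-0.  0. -1.] y [ 1.  0. -0.] F [ 0.   0.7 -0.4] w 43.6 q [ 0.12  0.65 -0.52  1.78  0.42  0.83 -0.59]
```

View pics/w14.png

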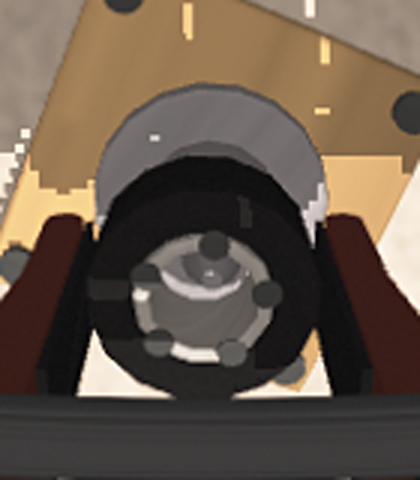

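Emit:
arm_command([
  [30, [3, 0.8, -1], [0, 0, 0]],
  [30, [6, 0.8, -1], [0, 0, 0]],
  [30, [9, 0.8, -1], [0, 0, 0]],
  [30, [11, 0.8, -1], [0, 0, 0]],
  [30, [12.5, 0.8, -1], [0, 0, 0]],
  [30, [13.5, 0.8, -1], [0, 0, 0]],
  [30, [14, 0.8, -1], [0, 0, 0]],
  [30, [14.5, 0.8, -1], [0, 0, 0]],
  [30, [14.5, 0.8, -1], [0, 0, 0]],
])

```text
t: 33.15
position: [619.2, 97.4, 40.5]
eef_rot: [1.21, 1.211, -1.208]
ft_force: [0.8, -0.6, -1.3]
width: 0.494
```

Emit:
arm_command([
  [30, [0.5, 0, 0], [0, 0, 0]],
  [30, [1, 0, 0], [0, 0, 0]],
  [30, [1.3, 0, 0], [0, 0, 0]],
  [30, [1.3, 0, 0], [0, 0, 0]],
])

```text
t: 33.48
position: [619.2, 97.4, 39.2]
eef_rot: [1.21, 1.211, -1.208]
ft_force: [0.5, 0.2, -1.5]
width: 0.495
```

Emit:
arm_command([
  [30, [0.4, 0, 0], [0, 0, 0]],
  [30, [0.8, 0, 0], [0, 0, 0]],
  [30, [1.1, 0, 0], [0, 0, 0]],
  [30, [1.1, 0, 0], [0, 0, 0]],
])

```text
t: 33.82
position: [619.2, 97.4, 39.1]
eef_rot: [1.21, 1.21, -1.208]
ft_force: [-1.9, -1.2, 7.6]
width: 0.493
```

Seated at the expected height. I'll release, retreat and check.

Emit:
arm_command([
  [87, [0, 0, 0], [0, 0, 0]],
  [87, [0, 0, 0], [0, 0, 0]],
  [87, [0, 0, 0], [0, 0, 0]],
  [87, [0, 0, 0], [0, 0, 0]],
  [87, [0, 0, 0], [0, 0, 0]],
  [87, [-30, 0, 0], [0, 0, 0]],
  [87, [-70, 0, 0], [0, 0, 0]],
  [87, [-110, 0, 0], [0, 0, 0]],
  [87, [-150, -10, 0], [0, 0, 0]],
  [87, [-180, -40, 20], [0, 0, 0]],
  [87, [-200, -80, 40], [0, 0, 0]],
  [87, [-200, -115, 60], [0, 0, 0]],
  [87, [-200, -130, 60], [0, 0, 0]],
  [87, [-200, -130, 60], [0, 0, 0]],
  [87, [-200, -130, 60], [0, 0, 0]],
])

```text
t: 35.07
position: [488.7, 36.3, 238.5]
eef_rot: [1.21, 1.209, -1.208]
ft_force: [0.1, -0.0, 0.6]
width: 0.992
```

Run:
```python
from h import *
st=say(); w=r.camera("wrist"); s=r.camera("scene")
k=lambda a,w:cv2.resize(a,(w,int(a.shape[0]*w/a.shape[1])),interpolation=2)
A=k(w[0:270,130:512],430); B=k(s[120:300,110:330],360); C=np.zeros((max(len(A),len(B)),790,3),np.uint8); C[:len(A),:430]=A; C[:len(B),430:]=B
cv2.imwrite("pics/end.png",C)
```

```text
t 35.07 p [488.7  36.3 238.5] x [ 0.  0. -1.] y [ 1. -0.  0.] F [ 0.1 -0.   0.6] w 87.3 q [ 0.37  0.21 -0.65  1.93  0.15  1.04 -0.34]
```

The picture limit is reached, so I'll check by numbers.

Run:
```python
from h import *
a=cv2.imread("pics/raw_scene.png"); b=r.camera("scene"); st=r.get_state(); w=r.camera("wrist")
d=np.abs(a.astype(int)-b).max(2)
for n,x0,y0,x1,y1 in(("bottle",370,145,405,215),("tape",125,215,150,250),("wrench",268,232,288,288)): print(n,"max/mean diff",d[y0:y1,x0:x1].max(),d[y0:y1,x0:x1].mean().round(2))
g=cv2.cvtColor(w,cv2.COLOR_BGR2GRAY)
for n,p,R_ in(("small wheel",[619,97,56],40),("knob",[645,-148,130],35)):
    u,v=pix(p,st).astype(int); m=np.zeros_like(g); m[max(v-R_,0):v+R_,u-R_:u+R_]=(g<60)[max(v-R_,0):v+R_,u-R_:u+R_]*255
    cs=cv2.findContours(m,0,1)[0]
    if not cs: print(n,(u,v),"none"); continue
    c=max(cs,key=cv2.contourArea); P=np.array([onz("wrist",x,y,p[2],st)[:2] for x,y in c.reshape(-1,2)],np.float32)
    print(n,(u,v),cv2.boundingRect(c),cv2.minEnclosingCircle(P))
# knob in scene: dark blob near predicted position
m=r.camera_model("scene"); f=192/np.tan(np.radians(m["fov_y"])/2); K=np.array([[f,0,m["cx"]],[0,f,m["cy"]],[0,0,1]])
q=lambda p:cv2.projectPoints(np.array([p],float),m["rvec"],m["tvec"],K,None)[0].ravel()
gs=cv2.cvtColor(b,cv2.COLOR_BGR2GRAY)
for n,p in(("knob",[645,-148,115]),("small",[619,97,45])):
    u,v=q(p).astype(int); s=np.zeros_like(gs); s[v-16:v+16,u-16:u+16]=(gs<60)[v-16:v+16,u-16:u+16]*255
    c=max(cv2.findContours(s,0,1)[0],key=cv2.contourArea); print(n,"scene pred",(u,v),"dark blob",cv2.boundingRect(c))
```

```text
bottle max/mean diff 5 3.37
tape max/mean diff 5 3.41
wrench max/mean diff 5 3.55
small wheel (np.int64(359), np.int64(128)) (339, 110, 37, 36) ((615.2575073242188, 98.35540771484375), 23.900142669677734)
knob (np.int64(373), np.int64(332)) (338, 297, 70, 41) ((640.267822265625, -115.70221710205078), 61.73314666748047)
knob scene pred (np.int64(212), np.int64(206)) dark blob (207, 201, 12, 15)
small scene pred (np.int64(289), np.int64(199)) dark blob (284, 194, 13, 14)
```

```bash
python3 -c "
from bench import r
print(r.close_job())"
```

```text
the job is handed in; nothing more can be done
None
```

Both axles are built up and the job is handed in, at about 35 s of the 134 s allowed. The tall axle has the large wheel, then the spacer, then the knob. The short axle has the flanged bush, collar up, then the black small wheel.

I placed the large wheel with the tool tilted 40°, because the upright tool's body would have hit the axle tip. I lowered each part until the wrist force rose by about 6–11 N. Each part came to rest at its calculated seat height, within a few tenths of a millimetre. I then opened the gripper and backed away.

**Last checks:**
- **Knob and small wheel:** both appear in the scene picture within about 3 pixels of where they should be.
- **Bottle, tape measure and wrench:** their areas of the picture are unchanged from the start (difference of 5 grey levels at most).
- **Robot:** the gripper is open, the arm is about 190 mm away, and the force reads near zero.

**Checks that failed or disagreed:**
- **Final picture:** I couldn't view it because the 16-picture limit was used up, so the end check rests on numbers only.
- **Knob from the wrist camera:** the gripper blocked that view, so the reading was unusable. An earlier picture does show the knob standing on the spacer.
- **Small wheel from the wrist camera:** it read about 4 mm off in x, but the scene view agreed with the expected spot.
- **Camera agreement:** the two cameras differed by 2–3 mm on most parts, and by up to 9 mm on the first reading of the spacer. I corrected from close-up views before placing.

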